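# Tip a metal sample into the tray under the low rack

### The job

Take the scoop by its handle, reach its lip in under the low slatted rack and tip all three metal nuggets into the open tray there, without bumping the rack, shoving the tray or handling the nuggets with the fingers. Then stand the empty scoop upright in the middle of the bench scale's platform and let go. Leave everything else where it is.

Things in the scene. Friction and masses are not known exactly. Their poses are not given: they have to be found in the camera images.
- scoop: Open aluminium sample scoop, 0.2 kg, on the bench beside the rack. Origin: centre of its flat underside; +x to its pouring lip, z up. Floor 90 (x) x 76 x 3 mm; side and rear walls 40 mm high, 3 thick. In front the floor bends up 16 deg into an open lip ending at x = 79, z = 12 mm, sides 30 mm high. Handle: straight black bar rising BACK (-x) and up at 45 deg from the rear wall.
- scoop_grip (a point): grip point on the handle's centreline, (-98, 0, 83) mm in the scoop's frame, axes as the scoop. The bar runs from (-43, 0, 28) to (-121, 0, 106) mm; it is 14 mm thick across y and 22 mm deep: pinch it across y.
- scoop_lip (a point): middle of the lip's front edge, (79, 0, 12) mm in the scoop's frame, axes as the scoop. The nuggets leave over it when the scoop is pitched nose-down by some 30 to 43 deg.
- nugget0: lumpy cast aluminium nugget, roughly a ball of four knobs, about 28 mm across, 22 g, one of three alike, lying loose in the scoop; origin at its centre, axes arbitrary
- nugget1: lumpy cast aluminium nugget, roughly a ball of four knobs, about 28 mm across, 22 g, one of three alike, lying loose in the scoop; origin at its centre, axes arbitrary
- nugget2: lumpy cast aluminium nugget, roughly a ball of four knobs, about 28 mm across, 22 g, one of three alike, lying loose in the scoop; origin at its centre, axes arbitrary
- tray: clear plastic open tray, 0.4 kg, loose, empty, on the bench under the left or right half of the rack (a closed tray with a white lid is under the other half): 120 (x) x 130 (y) x 50 mm high, walls 3 mm. Origin: centre of its underside, axes as the rack's. Its near wall stands 10 mm behind the rack's near edge.
- lidded: the closed tray beside the open one, full, fixed; 128 x 138 x 58 mm high with its flat white lid; origin at the centre of its underside
- rack: low fixed rack of steel slats on four posts. Origin: on the bench under its centre; +x away from the robot, y along the slats. 170 (x) x 310 (y) mm; deck from z = 165 to 175 mm, near edge at x = -85 mm; open at the near and far sides between posts 12 mm square at x = +-79, y = +-149 mm. A tin and a pot stand on its far half.
- scale: grey fixed bench scale, 170 x 150 mm; its square steel platform 130 x 130 mm is centred on the origin in x and y, top at z = 48 mm; origin on the bench. The scoop starts on one side of the rack, the scale on the other; either way round.
- scale_top (a point): centre of the top of the scale's platform, 48 mm above the bench; axes as the scale
- tape: roll of tape lying flat, 84 mm across, 25 mm high; origin centre of underside
- jar: small glass jar, 44 mm across, 60 mm high; origin centre of underside
- tin: aluminium tin on the rack, 52 mm across, 70 mm high; origin centre of underside
- pot: white pot on the rack, 44 mm across, 65 mm high; origin centre of underside
Not all that is in view belongs to the job. Leave any orange or red look-alike of the nugget2 alone.

How it is judged:
On the way:
1. all three nuggets lie in the open tray (x of nugget0 in the frame of tray between -0.058 and 0.058 m and y of nugget0 in the frame of tray between -0.063 and 0.063 m and z of nugget0 in the frame of tray between 0 and 0.045 m and x of nugget1 in the frame of tray between -0.058 and 0.058 m and y of nugget1 in the frame of tray between -0.063 and 0.063 m and z of nugget1 in the frame of tray between 0 and 0.045 m and x of nugget2 in the frame of tray between -0.058 and 0.058 m and y of nugget2 in the frame of tray between -0.063 and 0.063 m and z of nugget2 in the frame of tray between 0 and 0.045 m), for 0.2 s.
At the end, for the whole second after the job is handed in: All three nuggets rest inside the open tray, which is within 25 mm of where it stood; the scoop stands upright (within 0.1 rad) and still on the scale's platform, its floor's centre within 35 mm of the platform's centre (all of step 1 and horizontal distance between scoop and scale_top below 0.035 m and angle between scoop's own z axis and vertical below 0.1 rad and z of scoop in the frame of scale_top between -0.004 and 0.006 m and linear speed of scoop below 0.02 m/s and linear speed of each of nugget0, nugget1, nugget2 below 0.05 m/s and distance of tray from where it was at the start of the episode below 0.025 m); the robot touches nothing.
It fails at once if the rack is bumped by the scoop or the robot (over 3 N) (contact force between any of scoop, the arm, the fingers and rack above 3 N).
It fails at once if a nugget is handled with the fingers (contact force between the fingers and nugget0 above 0.5 N or contact force between the fingers and nugget1 above 0.5 N or contact force between the fingers and nugget2 above 0.5 N).
It fails at once if the open tray is shoved more than 25 mm (distance of tray from where it was at the start of the episode above 0.025 m).
It fails at once if a bystander (tape, jar, tin, pot) is moved more than 30 mm (distance of any of tape, jar, tin, pot from where it was at the start of the episode above 0.03 m).
It also fails if it takes over 72 s, if anything falls off the work surface, if the arm or the gripper's body presses on something with over 40 N, if the wrist force passes 120 N, or if a joint passes its speed limit or range.

### The arm

A 7-joint arm with a two-finger parallel gripper is mounted at the origin on the work surface. World frame = base frame: x ahead of the robot, y to its left, z up, the work surface at z = 0. Lengths are in m, angles in rad, forces in N, time in s.
With the tool pointing down it reaches from about 0.425 to 0.875 m from the base axis. Payload 9.9 kg.
Tool frame: the origin (TCP) lies at the very end of the fingers, on their centre line; the grasp point (between the pads) lies 19 mm behind it; z points along the fingers, y is the line along which they close (so a half turn about z gives the same grasp; the last joint's range is limited). The gripper opens to 85 mm and grips with 20 to 120 N. Pads are 22 mm wide; open, the fingers measure 114 mm over their backs; the gripper's body (76 mm by 85 mm) begins 54 mm behind the grasp point. The pads swing forward as they close: fully open they stand 13 mm farther back than shut.
Start: joints at [1.117, 0.576, 0.025, 1.437, -0.015, 1.129, -0.057], TCP at [0.244, -0.629, 0.231] pointing down, gripper open.
Joint ranges: [-2.76, 2.76], [-0.34, 2.15], [-1.52, 1.57], [0.19, 2.46], [-1.09, 4.23], [0.17, 1.99], [-2.82, 2.82]. Speed limits (rad/s): [2.22, 2.22, 3.01, 3.01, 3.14, 3.14, 3.14].

### API

Orientations are given as a 3x3 rotation matrix whose columns are the frame's x, y, z axes.
In Python, from plant import manip gives the robot as it stands.
- The arm moves only by the tool apply_moves, never from a script. Its argument "deltas" is a list of rows, each an object of numbers: "x", "y", "z": the shift along the tool's x, y, z in cm; "rx", "ry", "rz": the turn, a rotation vector about the tool's x, y, z in rad; "jaw": the closure, from -1 (fully open) to 1 (shut). In form: [{"x": .., "y": .., "z": .., "rx": .., "ry": .., "rz": .., "jaw": ..}, ...]. A call has 1 to 5 rows; each row shifts and turns the commanded pose from where the row before left it, along the tool's axes as they then stand; what a row does not reach is not made up. A row lasts 1/12 s, in which the tool goes at most 41.7 mm and 7.16 degrees, less where a joint would pass 70% of its speed; a pose out of reach is approached as far as the arm can. A call with a gripper value outside its range is refused whole. The fingers move at their own pace and stop on an object; "grip_force" is the grip in N (left out, the last holds). Time passes only in rows, so rows that do not move let the fingers close. It gives the time, the measured TCP pose, the force, the opening and the grip force at its end, in the units of the state.
- manip.get_obs(): the state, without advancing time (a new reading comes with each control period).
- manip.camera(name): name is "side" or "top"; returns a dict with "pixels" (420x560x3 uint8, blue, green, red), "range_z" (420x560 float32, m along the optical axis (not along the pixel's ray), 0 where there is no reading), "fovy" (degrees; the focal length in pixels is half the picture's height over the tangent of half this angle, whatever the lens; pixels are square), "cx", "cy" (the principal point, pixels), "extrinsics" (4x4, takes a point from world to camera coordinates). Camera axes: x right, y down, z forward; pixel columns grow to the right and rows downward; lengths in m; the calibration is good to about 2 mm. A picture is of the moment at which its call begins.
- manip.job_done(): hands the job in; it is judged then, once.
The state is a dict: "t": time; "q": joint angles; "qvel": joint speeds; "joint_torque": joint torques, N m; "tool_pos": TCP position; "orientation": TCP orientation; "ft_force": force on the tool from outside, world axes, zero at the start; "wrist_torque": the same for the moment, N m; "gripper_width": opening from 0.0 (shut) to 1.0 (fully open); "grasp_force": force on a finger pad.
Only numpy, scipy, OpenCV 4.12 (cv2) and the standard library are available. Lean on these libraries where they do the work, as an engineer would, in place of code of your own. Each camera call takes 0.05 s, during which the arm holds its last target. There are 200 camera calls.

## Working session

There is one attempt and no reset: what is moved stays moved. The work goes in short steps, Python scripts to look and compute and a tool call to move; the robot and the scene stay as the last step left them, time stands still between calls to the robot, and variables do not carry over. Pictures are saved under pics/ and viewed, at most 10 in all, crops included, and the job is handed in when it is done.

Besides the shell and the picture viewer there is one more tool, called after "Call:" as name([rows], argument=value, ...), one row to a line, values as JSON. apply_moves: Moves the arm, as the interface text tells. Its arguments: {"type":"object","properties":{"deltas":{"type":"array","items":{"type":"object","properties":{"x":{"type":"number"},"y":{"type":"number"},"z":{"type":"number"},"rx":{"type":"number"},"ry":{"type":"number"},"rz":{"type":"number"},"jaw":{"type":"number"}}}},"grip_force":{"type":"number"}},"required":["deltas"]}

```bash
mkdir -p pics
cat > h.py <<'E'
import numpy as np, cv2
from plant import manip
def cam(n):
    c=manip.camera(n); f=210/np.tan(np.radians(c['fovy'])/2); c['f']=f*np.array(c['pixels']).shape[0]/420
    return c
def cloud(c):
    z=c['range_z']; v,u=np.mgrid[:z.shape[0],:z.shape[1]]
    p=np.stack([(u-c['cx'])/c['f']*z,(v-c['cy'])/c['f']*z,z],-1)
    E=np.array(c['extrinsics']); return (p-E[:3,3])@E[:3,:3]
E
python3 - <<'E'
from h import *
s=cam('side');t=cam('top')
cv2.imwrite('pics/top.png',t['pixels']);cv2.imwrite('pics/side.png',s['pixels'])
np.savez('f0.npz',tp=cloud(t),sp=cloud(s),ti=t['pixels'],si=s['pixels'])
for c in(s,t):
    E=np.array(c['extrinsics']);print(-E[:3,:3].T@E[:3,3],E[:3,:3].round(2).tolist(),c['f'],(c['range_z']>0).mean())
o=manip.get_obs();print(o['t'],o['tool_pos'],np.round(o['orientation'],3),o['gripper_width'])
E
```

```text
[0.12874512 0.67290636 0.71383494] [[-0.82, -0.58, 0.01], [-0.35, 0.48, -0.81], [0.46, -0.66, -0.59]] 400.19772427737735 0.996062925170068
[0.54135289 0.02688143 1.04857905] [[-0.03, -1.0, 0.02], [-1.0, 0.03, -0.03], [0.03, -0.03, -1.0]] 379.7957395589917 0.9960926870748299
0.1 [ 0.24379117 -0.62899479  0.23051767] [[ 0.932  0.361 -0.001]
 [ 0.361 -0.932  0.001]
 [-0.    -0.002 -1.   ]] 1.000604586242457
```

View pics/top.png

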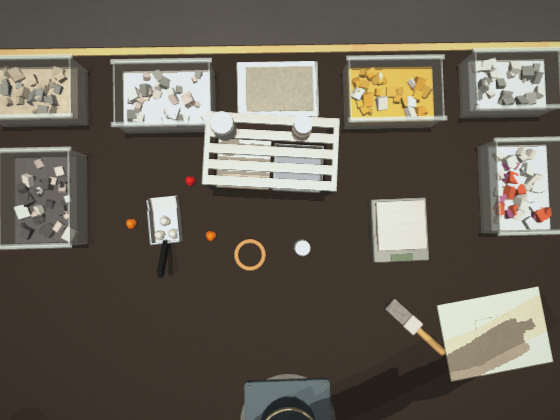

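View pics/side.png

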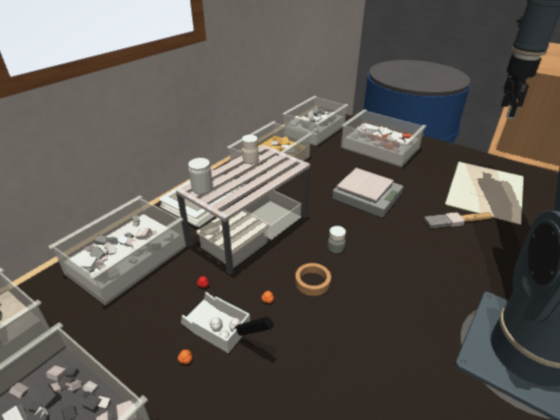

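The top view shows the scoop at about (164,220), with its black handle running down to (163,272) and three silver nuggets at (165,221), (158,235) and (173,234). The rack is at (270,150) and the scale at (401,226). The orange and red look-alikes are at (131,223), (210,236) and (190,181), outside the scoop. I'll enlarge the rack area and the scoop to tell the open tray from the lidded one and confirm the nuggets.

Run:
```python
import numpy as np,cv2
d=np.load('f0.npz')
a=cv2.resize(d['si'][140:280,160:330],None,fx=3.5,fy=3.5,interpolation=cv2.INTER_CUBIC)[:480]
b=cv2.resize(d['ti'][100:290,110:350],None,fx=3.3,fy=3.1,interpolation=cv2.INTER_CUBIC)
cv2.imwrite('pics/a.png',a);cv2.imwrite('pics/b.png',b);print(a.shape,b.shape)
tp=d['tp']
# height of surfaces
P=tp.reshape(-1,3);C=d['ti'].reshape(-1,3).astype(int)
m=(P[:,2]>.155)&(P[:,2]<.19)&(P[:,0]>.4)&(abs(P[:,1])<.4)
r=cv2.minAreaRect(P[m][:,:2].astype(np.float32)*1000);print('rack',r,np.median(P[m][:,2]))
m=(P[:,2]>.043)&(P[:,2]<.056)&(P[:,1]<-.2)&(P[:,1]>-.4)&(P[:,0]>.4)&(P[:,0]<.6)
print('scale',cv2.minAreaRect(P[m][:,:2].astype(np.float32)*1000),np.median(P[m][:,2]),m.sum())
# scoop blob
v,u=np.mgrid[:420,:560];reg=((u>145)&(u<183)&(v>192)&(v<280)).ravel()
m=reg&(P[:,2]>.006);Q=P[m]
print('scoop',m.sum())
b=reg&(P[:,2]>.05)&(C.max(1)<90);print('handle',b.sum());
H=P[b];print(np.c_[H,u.ravel()[b],v.ravel()[b]][::6].round(3))
m=reg&(P[:,2]>.033)&(P[:,2]<.046)&(C.max(1)>90);print('rim',m.sum(),cv2.minAreaRect(P[m][:,:2].astype(np.float32)*1000))
m=reg&(C.max(1)>100)
print('light',cv2.minAreaRect(P[m][:,:2].astype(np.float32)*1000))
# under rack surfaces
for un in((212,268),(274,330)):
  w=((u>un[0])&(u<un[1])&(v>135)&(v<192)).ravel()&(P[:,2]<.1)
  print(un,np.histogram(P[w][:,2],bins=np.arange(-.005,.075,.008)))
```

```text
(480, 595, 3) (589, 792, 3)
rack ((709.4407348632812, 26.805938720703125), (310.25140380859375, 170.85935974121094), 85.77320098876953) 0.17411980960117884
scale ((527.8887939453125, -314.58050537109375), (130.000244140625, 130.82086181640625), 0.9157018065452576) 0.047245766469964284 2344
scoop 1159
handle 232
[[4.92e-01 3.17e-01 5.10e-02 1.62e+02 2.45e+02]
 [4.89e-01 3.11e-01 5.40e-02 1.64e+02 2.46e+02]
 [4.87e-01 3.08e-01 5.40e-02 1.65e+02 2.47e+02]
 [4.84e-01 3.07e-01 5.90e-02 1.65e+02 2.48e+02]
 [4.82e-01 3.06e-01 6.00e-02 1.65e+02 2.49e+02]
 [4.79e-01 3.06e-01 6.30e-02 1.65e+02 2.50e+02]
 [4.77e-01 3.08e-01 6.50e-02 1.64e+02 2.51e+02]
 [4.75e-01 3.09e-01 6.90e-02 1.63e+02 2.52e+02]
 [4.72e-01 3.14e-01 6.80e-02 1.61e+02 2.53e+02]
 [4.71e-01 3.03e-01 5.30e-02 1.67e+02 2.53e+02]
 [4.70e-01 3.04e-01 7.00e-02 1.65e+02 2.54e+02]
 [4.68e-01 3.08e-01 7.50e-02 1.63e+02 2.55e+02]
 [4.65e-01 3.12e-01 7.60e-02 1.61e+02 2.56e+02]
 [4.63e-01 3.03e-01 5.50e-02 1.67e+02 2.56e+02]
 [4.63e-01 3.04e-01 7.90e-02 1.64e+02 2.57e+02]
 [4.61e-01 3.09e-01 8.00e-02 1.62e+02 2.58e+02]
 [4.59e-01 3.13e-01
[... 924 characters left out ...]
61e+02 2.73e+02]
 [4.24e-01 3.06e-01 1.09e-01 1.60e+02 2.74e+02]
 [4.22e-01 3.09e-01 1.06e-01 1.59e+02 2.75e+02]
 [4.18e-01 3.08e-01 1.01e-01 1.60e+02 2.76e+02]]
rim 156 ((555.0993041992188, 317.20263671875), (119.56189727783203, 77.43858337402344), 4.065208911895752)
light ((568.7827758789062, 201.18507385253906), (129.54086303710938, 343.0389099121094), 4.631682395935059)
(212, 268) (array([276,  17,   0,   3,   0,   8,   2, 785, 140]), array([-0.005,  0.003,  0.011,  0.019,  0.027,  0.035,  0.043,  0.051,
        0.059,  0.067]))
(274, 330) (array([613, 195,  17,  45,  38,  43, 113,  17,   0]), array([-0.005,  0.003,  0.011,  0.019,  0.027,  0.035,  0.043,  0.051,
        0.059,  0.067]))
```

View pics/a.png

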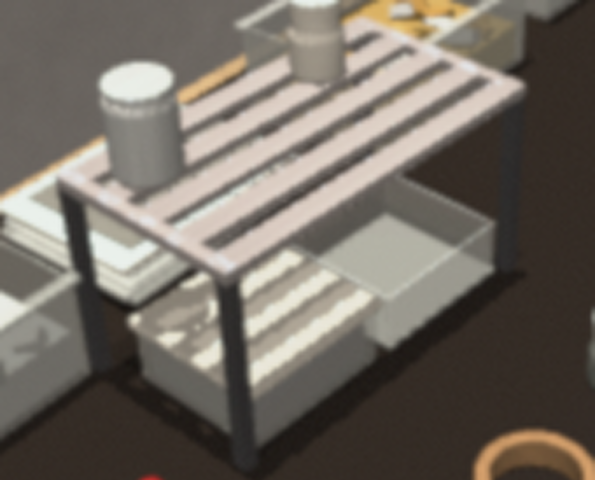

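View pics/b.png

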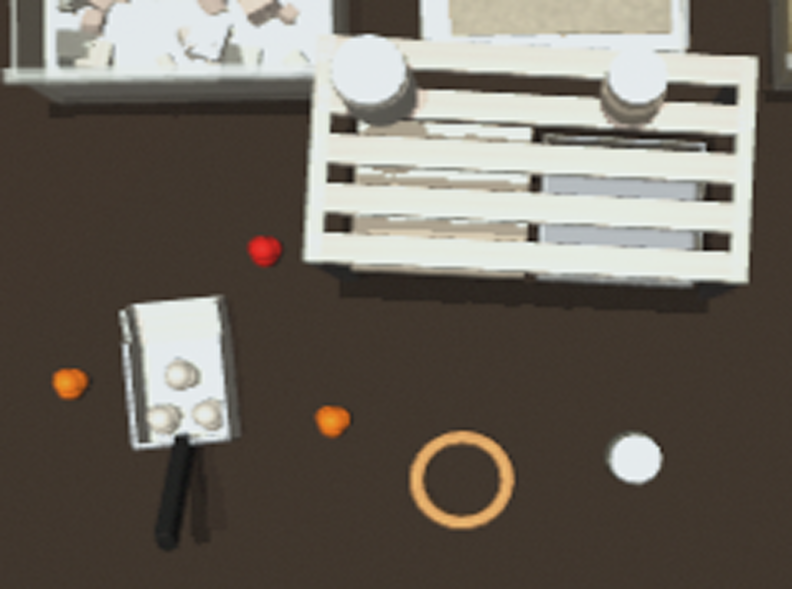

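Crop a shows the closed tray with the flat white lid near (255,330) and the clear open tray at (400,265). In crop b the open one is under the right (−y) half of the rack, at (620,210), so that is the target. The three pale nuggets are inside the scoop at (180,375), (163,417) and (207,413). The orange and red lumps at (70,383), (332,421) and (264,250) are decoys lying on the bench. Next I'll refine the poses.

Run:
```python
import numpy as np,cv2
d=np.load('f0.npz');P=d['tp'].reshape(-1,3);C=d['ti'].reshape(-1,3).astype(int);S=d['sp'].reshape(-1,3)
SC=d['si'].reshape(-1,3).astype(int)
# scoop: frame with yaw candidates
A=np.vstack([P[(C.max(1)>90)],S[SC.max(1)>90]]);src=np.r_[np.zeros((C.max(1)>90).sum()),np.ones((SC.max(1)>90).sum())]
for k in(0,1):
  w=(src==k)&(A[:,0]>.46)&(A[:,0]<.66)&(A[:,1]>.25)&(A[:,1]<.385)&(A[:,2]>.03)&(A[:,2]<.047)
  print('rim',k,w.sum(),cv2.minAreaRect(A[w][:,:2].astype(np.float32)*1000))
  w=(src==k)&(A[:,0]>.46)&(A[:,0]<.66)&(A[:,1]>.25)&(A[:,1]<.385)&(A[:,2]>.005)&(A[:,2]<.05)
  print('all',k,w.sum(),cv2.minAreaRect(A[w][:,:2].astype(np.float32)*1000))
for n,X,c in(('top',P,C),('side',S,SC)):
  w=(X[:,0]>.40)&(X[:,0]<.485)&(X[:,1]>.28)&(X[:,1]<.335)&(X[:,2]>.04)&(X[:,2]<.13)&(c.max(1)<90)
  H=X[w];print(n,w.sum(),H.min(0),H.max(0));print('handle axis slope y/x',np.polyfit(H[:,0],H[:,1],1), 'z/x',np.polyfit(H[:,0],H[:,2],1))
  # tray
R=np.array([[.9973,.0738],[-.0738,.9973]]) # cols x',y' axes: x=(.9973,-.0738)
o=np.array([.7094,.0268])
for n,X in(('top',P),('side',S)):
  q=(X[:,:2]-o)@R.T if False else np.c_[(X[:,:2]-o)@[.9973,-.0738],(X[:,:2]-o)@[.0738,.9973]]
  w=(abs(q[:,0])<.085)&(q[:,1]<-.005)&(q[:,1]>-.145)&(X[:,2]>.043)&(X[:,2]<.056)
  print(n,'tray rim',w.sum(),q[w].min(0),q[w].max(0),np.percentile(q[w],[2,98],axis=0))
w=(P[:,0]>.42)&(P[:,0]<.52)&(P[:,1]>-.08)&(P[:,1]<.02)&(P[:,2]>.04);print('jar',P[w].mean(0),P[w].max(0))
w=(P[:,0]>.40)&(P[:,0]<.52)&(P[:,1]>.05)&(P[:,1]<.16)&(P[:,2]>.015);print('tape',P[w].mean(0))
w=(P[:,2]>.185)&(P[:,0]>.55)&(P[:,0]<.85)&(abs(P[:,1])<.2);print('rack items',P[w].min(0),P[w].max(0))
```

```text
rim 0 174 ((555.0993041992188, 317.20263671875), (119.56189727783203, 77.43858337402344), 4.065208911895752)
all 0 734 ((579.623046875, 313.085693359375), (99.79052734375, 173.510986328125), 80.91093444824219)
rim 1 452 ((553.50048828125, 315.8253479003906), (118.37989044189453, 79.90830993652344), 4.392827033996582)
all 1 1773 ((576.1398315429688, 305.31854248046875), (108.79251098632812, 168.6533203125), 89.44573211669922)
top 219 [0.41800183 0.299644   0.04115618] [0.48456987 0.31842416 0.11371161]
handle axis slope y/x [0.07696304 0.27189149] z/x [-0.87146179  0.47873853]
side 391 [0.41198967 0.30031155 0.04004926] [0.4846573  0.31889518 0.11382719]
handle axis slope y/x [0.11027817 0.26380263] z/x [-0.87281131  0.47241313]
top tray rim 143 [-0.08490217 -0.1433902 ] [ 0.08226611 -0.00726623] [[-0.07676215 -0.14288321]
 [ 0.04485079 -0.00781645]]
side tray rim 232 [-0.08398717 -0.1449185 ] [ 0.07458394 -0.00572235] [[-0.07982067 -0.14394249]
 [ 0.02973224 -0.00720926]]
jar [ 0.47655093 -0.047966    0.05887599] [ 0.49537514 -0.02903824  0.0638481 ]
tape [0.45965223 0.09097584 0.02389695]
rack items [ 0.73174047 -0.06359338  0.18513599] [0.78363061 0.15500971 0.24839948]
```

Call:
apply_moves([
  {"z": -4,"ry": -0.1},
  {"z": -4,"ry": -0.1},
  {"y": -4,"x": -1,"ry": -0.1},
  {"y": -4,"x": -1},
  {"y": -4,"x": -1},
])

```text
schema error: expected keys x, y, z, rx, ry, rz, jaw
```

Run:
```python
from h import *
o=manip.get_obs();print(o['t'],np.round(o['q'],4),o['tool_pos'],np.round(o['orientation'],4))
```

```text
0.1 [ 1.1172  0.5765  0.0249  1.4378 -0.015   1.129  -0.0565] [ 0.24379117 -0.62899479  0.23051767] [[ 9.324e-01  3.614e-01 -6.000e-04]
 [ 3.614e-01 -9.324e-01  1.400e-03]
 [-1.000e-04 -1.500e-03 -1.000e+00]]
```

Call:
apply_moves([
  {"x": 0,"y": 0,"z": -1.5,"rx": 0,"ry": 0,"rz": 0.075,"jaw": -1},
  {"x": 0,"y": 0,"z": -1.5,"rx": 0,"ry": 0,"rz": 0.075,"jaw": -1},
  {"x": 0,"y": 0,"z": -1.5,"rx": 0,"ry": 0,"rz": 0.075,"jaw": -1},
  {"x": 3,"y": -2,"z": 0,"rx": 0,"ry": 0,"rz": 0.075,"jaw": -1},
  {"x": 3.2,"y": -2.4,"z": 0,"rx": 0,"ry": 0,"rz": 0,"jaw": -1},
], grip_force=100)

```text
t: 0.52
tool_pos: [0.2986, -0.5807, 0.2768]
orientation: [[0.998, 0.059, -0.001], [0.059, -0.998, -0.002], [-0.001, 0.002, -1.0]]
ft_force: [1.6, -0.6, -0.6]
gripper_width: 0.999
grasp_force: 0.0
```

Call:
apply_moves([
  {"x": 3.2,"y": -2.4,"z": 0,"rx": 0,"ry": 0,"rz": 0,"jaw": -1},
  {"x": 3.2,"y": -2.4,"z": 0,"rx": 0,"ry": 0,"rz": 0,"jaw": -1},
  {"x": 3.2,"y": -2.4,"z": 0,"rx": 0,"ry": 0,"rz": 0,"jaw": -1},
  {"x": 2,"y": -3.5,"z": 0,"rx": 0,"ry": 0,"rz": 0,"jaw": -1},
  {"x": 2,"y": -3.5,"z": 0,"rx": 0,"ry": 0,"rz": 0,"jaw": -1},
])

```text
t: 0.93
tool_pos: [0.428, -0.4261, 0.2755]
orientation: [[0.998, 0.07, -0.001], [0.07, -0.998, 0.001], [-0.001, -0.001, -1.0]]
ft_force: [0.9, -0.5, -0.7]
gripper_width: 0.998
grasp_force: 0.0
```

Run:
```python
from h import *
o=manip.get_obs();print(o['t'],np.round(o['q'],4),o['tool_pos'],np.round(o['orientation'],4))
```

```text
0.9333 [ 0.6555  0.4349  0.0772  1.5688 -0.0359  1.1402 -0.7597] [ 0.42800139 -0.42605011  0.27554441] [[ 9.975e-01  7.040e-02 -6.000e-04]
 [ 7.040e-02 -9.975e-01  7.000e-04]
 [-5.000e-04 -7.000e-04 -1.000e+00]]
```

Call:
apply_moves([
  {"x": 0.8,"y": -4,"z": 0,"rx": 0,"ry": 0,"rz": 0,"jaw": -1},
  {"x": 0.8,"y": -4,"z": 0,"rx": 0,"ry": 0,"rz": 0,"jaw": -1},
  {"x": 0.8,"y": -4,"z": 0,"rx": 0,"ry": 0,"rz": 0,"jaw": -1},
  {"x": 0.8,"y": -4,"z": 0,"rx": 0,"ry": 0,"rz": 0,"jaw": -1},
  {"x": 0.8,"y": -4,"z": 0,"rx": 0,"ry": 0,"rz": 0,"jaw": -1},
])

```text
t: 1.35
tool_pos: [0.4524, -0.2236, 0.2761]
orientation: [[0.998, 0.07, -0.0], [0.07, -0.998, 0.0], [-0.0, -0.0, -1.0]]
ft_force: [0.5, 0.5, 0.5]
gripper_width: 0.999
grasp_force: 0.0
```

Call:
apply_moves([
  {"x": 0.8,"y": -4,"z": 0,"rx": 0,"ry": 0,"rz": 0,"jaw": -1},
  {"x": 0.8,"y": -4,"z": 0,"rx": 0,"ry": 0,"rz": 0,"jaw": -1},
  {"x": 0.8,"y": -4,"z": 0,"rx": 0,"ry": 0,"rz": 0,"jaw": -1},
  {"x": 0.8,"y": -4,"z": 0,"rx": 0,"ry": 0,"rz": 0,"jaw": -1},
  {"x": 0,"y": -4,"z": 0,"rx": 0,"ry": 0,"rz": 0,"jaw": -1},
])

```text
t: 1.77
tool_pos: [0.4713, -0.0216, 0.2762]
orientation: [[0.998, 0.07, 0.001], [0.07, -0.998, 0.0], [0.001, -0.0, -1.0]]
ft_force: [1.5, -0.6, 0.4]
gripper_width: 0.998
grasp_force: 0.0
```

Call:
apply_moves([
  {"x": 0,"y": -4,"z": 0,"rx": 0,"ry": 0,"rz": 0,"jaw": -1},
  {"x": 0,"y": -4,"z": 0,"rx": 0,"ry": 0,"rz": 0,"jaw": -1},
  {"x": 0,"y": -4,"z": 0,"rx": 0,"ry": 0,"rz": 0,"jaw": -1},
  {"x": 0,"y": -4,"z": 0,"rx": 0,"ry": 0,"rz": 0,"jaw": -1},
  {"x": 0,"y": -4,"z": 0,"rx": 0,"ry": 0,"rz": 0,"jaw": -1},
])

```text
t: 2.18
tool_pos: [0.456, 0.1774, 0.2763]
orientation: [[0.998, 0.07, -0.0], [0.07, -0.998, -0.0], [-0.0, 0.0, -1.0]]
ft_force: [1.9, 0.0, 0.5]
gripper_width: 1.004
grasp_force: 0.0
```

Run:
```python
from h import *
o=manip.get_obs();print(o['t'],np.round(o['q'],4),o['tool_pos'],np.round(o['orientation'],4))
```

```text
2.1833 [-0.3213  0.2607 -0.1882  1.8375  0.0558  1.0486 -2.0323] [0.45604696 0.17738607 0.27626905] [[ 9.976e-01  6.960e-02 -1.000e-04]
 [ 6.960e-02 -9.976e-01 -2.000e-04]
 [-1.000e-04  1.000e-04 -1.000e+00]]
```

Call:
apply_moves([
  {"x": -0.4,"y": -3.2,"z": 2,"rx": 0,"ry": 0,"rz": 0,"jaw": -1},
  {"x": -0.4,"y": -3.2,"z": 2,"rx": 0,"ry": 0,"rz": 0,"jaw": -1},
  {"x": -0.4,"y": -3.2,"z": 2,"rx": 0,"ry": 0,"rz": 0,"jaw": -1},
  {"x": -0.4,"y": -3.2,"z": 2,"rx": 0,"ry": 0.085,"rz": 0,"jaw": -1},
  {"x": 0,"y": 0,"z": 2,"rx": 0,"ry": 0.09,"rz": 0,"jaw": -1},
])

```text
t: 2.6
tool_pos: [0.4324, 0.3098, 0.1755]
orientation: [[0.982, 0.076, 0.176], [0.074, -0.997, 0.02], [0.177, -0.007, -0.984]]
ft_force: [1.9, 1.0, -0.5]
gripper_width: 1.002
grasp_force: 0.0
```

Call:
apply_moves([
  {"x": 0,"y": 0,"z": 0.1,"rx": 0,"ry": 0,"rz": 0,"jaw": -1},
  {"x": 0,"y": 0,"z": 0,"rx": 0,"ry": 0,"rz": 0,"jaw": -1},
])

```text
t: 2.77
tool_pos: [0.4316, 0.3019, 0.1741]
orientation: [[0.983, 0.073, 0.171], [0.072, -0.997, 0.009], [0.171, 0.003, -0.985]]
ft_force: [0.5, -0.2, 0.9]
gripper_width: 0.997
grasp_force: 0.0
```

```bash
cat >> h.py <<'E'
def togo(target):
    o=manip.get_obs();R=np.array(o['orientation']);d=np.array(target)-o['tool_pos']
    print('t',round(o['t'],2),'q',np.round(o['q'],3),'pos',np.round(o['tool_pos'],4),'ft',np.round(o['ft_force'],1),'w',round(o['gripper_width'],3),'gf',o['grasp_force']);print(np.round(R,3).tolist());print('tool delta cm',np.round(R.T@d*100,2))
E
python3 -c "
from h import *
togo([.4453,.3087,.0643])"
```

```text
t 2.77 q [-0.668  0.361 -0.148  2.029  0.282  0.647 -2.517] pos [0.4316 0.3019 0.1741] ft [ 0.5 -0.2  0.9] w 0.997 gf 0.0
[[0.983, 0.073, 0.171], [0.072, -0.997, 0.009], [0.171, 0.003, -0.985]]
tool delta cm [-0.48 -0.61 11.06]
```

Call:
apply_moves([
  {"x": -0.3,"y": -0.4,"z": 3,"rx": 0,"ry": 0,"rz": 0,"jaw": -1},
  {"x": -0.2,"y": -0.2,"z": 3,"rx": 0,"ry": 0,"rz": 0,"jaw": -1},
  {"x": 0,"y": 0,"z": 2.5,"rx": 0,"ry": 0,"rz": 0,"jaw": -1},
  {"x": 0,"y": 0,"z": 2.5,"rx": 0,"ry": 0,"rz": 0,"jaw": -1},
  {"x": 0,"y": 0,"z": 0,"rx": 0,"ry": 0,"rz": 0,"jaw": -1},
])

```text
t: 3.18
tool_pos: [0.4486, 0.3073, 0.0634]
orientation: [[0.983, 0.067, 0.171], [0.066, -0.998, 0.008], [0.171, 0.004, -0.985]]
ft_force: [-0.3, -0.6, -0.1]
gripper_width: 0.996
grasp_force: 0.0
```

Run:
```python
from h import *
togo([.4453,.3087,.0643])
s=cam('side');t=cam('top')
cv2.imwrite('pics/g.png',np.hstack([cv2.resize(s['pixels'][260:400,150:320],(510,420)),cv2.resize(t['pixels'][180:290,110:220],(290,290))[:, :] if 0 else cv2.resize(t['pixels'][185:290,130:202],(288,420))]))
```

```text
t 3.18 q [-0.723  0.553 -0.056  2.105  0.394  0.381 -2.632] pos [0.4486 0.3073 0.0634] ft [-0.3 -0.6 -0.1] w 0.996 gf 0.0
[[0.983, 0.067, 0.171], [0.066, -0.998, 0.008], [0.171, 0.004, -0.985]]
tool delta cm [-0.3  -0.17 -0.15]
```

View pics/g.png

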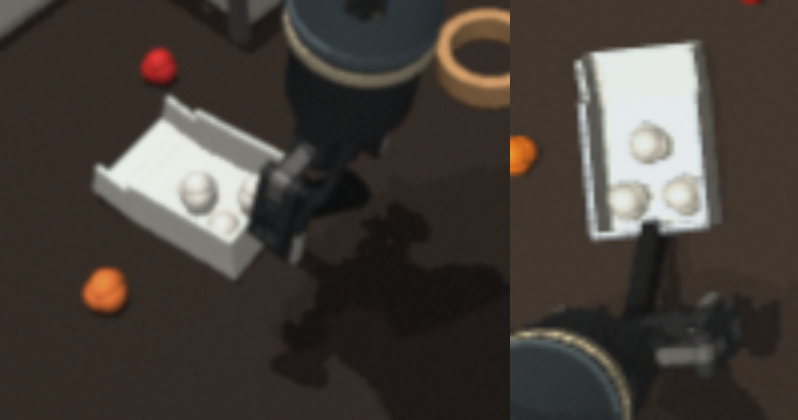

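The handle sits between the open fingers: handle at about (650,260) and finger at (700,345) in the right panel. The scoop has not moved, and the nuggets are clear of the fingers. I'll correct by a few millimetres and close.

Call:
apply_moves([
  {"x": -0.3,"y": -0.15,"z": 0,"rx": 0,"ry": 0,"rz": 0,"jaw": -1},
  {"x": 0,"y": 0,"z": 0,"rx": 0,"ry": 0,"rz": 0,"jaw": 0.3},
  {"x": 0,"y": 0,"z": 0,"rx": 0,"ry": 0,"rz": 0,"jaw": 0.6},
  {"x": 0,"y": 0,"z": 0,"rx": 0,"ry": 0,"rz": 0,"jaw": 0.8},
  {"x": 0,"y": 0,"z": 0,"rx": 0,"ry": 0,"rz": 0,"jaw": 1},
], grip_force=110)

```text
t: 3.7
tool_pos: [0.4447, 0.3108, 0.0665]
orientation: [[0.982, 0.07, 0.175], [0.069, -0.998, 0.013], [0.175, -0.001, -0.985]]
ft_force: [0.4, -0.1, 0.7]
gripper_width: 0.455
grasp_force: 0.0
```

Call:
apply_moves([
  {"x": 0,"y": 0,"z": 0,"rx": 0,"ry": 0,"rz": 0,"jaw": 1},
  {"x": 0,"y": 0,"z": 0,"rx": 0,"ry": 0,"rz": 0,"jaw": 1},
  {"x": 0,"y": 0,"z": 0,"rx": 0,"ry": 0,"rz": 0,"jaw": 1},
  {"x": 0,"y": 0,"z": 0,"rx": 0,"ry": 0,"rz": 0,"jaw": 1},
  {"x": 0,"y": 0,"z": 0,"rx": 0,"ry": 0,"rz": 0,"jaw": 1},
])

```text
t: 4.12
tool_pos: [0.4446, 0.3105, 0.066]
orientation: [[0.982, 0.07, 0.174], [0.068, -0.998, 0.012], [0.174, 0.0, -0.985]]
ft_force: [-0.9, -0.9, 5.6]
gripper_width: 0.149
grasp_force: 107.0
```

```bash
python3 -c "
from h import *
togo([.4453,.3087,.0643])"
```

```text
t 4.12 q [-0.734  0.546 -0.055  2.111  0.395  0.378 -2.64 ] pos [0.4446 0.3105 0.066 ] ft [-0.9 -0.9  5.6] w 0.149 gf 107.03446984291077
[[0.982, 0.07, 0.174], [0.068, -0.998, 0.012], [0.174, 0.0, -0.985]]
tool delta cm [0.03 0.18 0.18]
```

Call:
apply_moves([
  {"x": 0.1,"y": 0,"z": -0.6,"rx": 0,"ry": 0,"rz": 0,"jaw": 1},
  {"x": 0.2,"y": 0,"z": -1.2,"rx": 0,"ry": 0,"rz": 0,"jaw": 1},
  {"x": 0.2,"y": 0,"z": -1.2,"rx": 0,"ry": 0,"rz": 0,"jaw": 1},
  {"x": 0.2,"y": 0,"z": -1.2,"rx": 0,"ry": 0,"rz": 0,"jaw": 1},
  {"x": 0.2,"y": 0,"z": -1.2,"rx": 0,"ry": 0,"rz": 0,"jaw": 1},
])

```text
t: 4.53
tool_pos: [0.4433, 0.3102, 0.1208]
orientation: [[0.983, 0.07, 0.172], [0.069, -0.998, 0.011], [0.173, 0.001, -0.985]]
ft_force: [0.4, -0.4, -2.5]
gripper_width: 0.147
grasp_force: 107.3
```

Call:
apply_moves([
  {"x": 0.3,"y": 0,"z": -1.5,"rx": 0,"ry": 0,"rz": 0,"jaw": 1},
  {"x": 0.3,"y": 0,"z": -1.5,"rx": 0,"ry": 0,"rz": 0,"jaw": 1},
  {"x": 0.3,"y": 0,"z": -1.5,"rx": 0,"ry": 0,"rz": 0,"jaw": 1},
  {"x": 0.2,"y": 0,"z": -1,"rx": 0,"ry": 0,"rz": 0,"jaw": 1},
  {"x": 0,"y": 0,"z": 0,"rx": 0,"ry": 0,"rz": 0,"jaw": 1},
])

```text
t: 4.95
tool_pos: [0.4457, 0.3111, 0.1785]
orientation: [[0.982, 0.07, 0.175], [0.068, -0.998, 0.014], [0.176, -0.002, -0.984]]
ft_force: [0.8, -0.2, -2.8]
gripper_width: 0.146
grasp_force: 107.5
```

```bash
cat >> h.py <<'E'
def rim(c,z0,z1,x,y,k=''):
    P=cloud(c).reshape(-1,3);C=c['pixels'].reshape(-1,3).astype(int)
    w=(P[:,0]>x[0])&(P[:,0]<x[1])&(P[:,1]>y[0])&(P[:,1]<y[1])&(P[:,2]>z0)&(P[:,2]<z1)&(C.max(1)>90)
    return P[w]
E
python3 - <<'E'
from h import *
togo([.4453,.3087,.2])
s=cam('side');t=cam('top')
p=np.vstack([rim(s,.09,.20,(.48,.68),(.25,.39)),rim(t,.09,.20,(.48,.68),(.25,.39))])
o=manip.get_obs();R=np.array(o['orientation']);g=np.array(o['tool_pos'])-.019*R[:,2]
yaw=np.arctan2(R[1,0],R[0,0]);A=np.array([[np.cos(yaw),np.sin(yaw),0],[-np.sin(yaw),np.cos(yaw),0],[0,0,1]])
q=(p-g)@A.T*1000+[-98,0,83]   # expected scoop frame, if level
print(len(q))
for a in range(-50,90,10):
  w=(q[:,0]>a)&(q[:,0]<a+10)
  if w.sum()>5: print(a,w.sum(),np.percentile(q[w][:,1],[1,99]).round(1),np.percentile(q[w][:,2],[5,50,97]).round(1))
cv2.imwrite('pics/l.png',np.hstack([cv2.resize(s['pixels'][200:400,120:330],(440,420)),cv2.resize(t['pixels'][170:290,110:210],(350,420))]))
E
```

```text
t 4.95 q [-0.655  0.375 -0.159  1.991  0.284  0.666 -2.514] pos [0.4457 0.3111 0.1785] ft [ 0.8 -0.2 -2.8] w 0.146 gf 107.48779535293579
[[0.982, 0.07, 0.175], [0.068, -0.998, 0.014], [0.176, -0.002, -0.984]]
tool delta cm [ 0.33  0.23 -2.13]
3862
-50 255 [-32.6  38.5] [ 3.5 24.  41.2]
-40 189 [-37.4  39.1] [-0.7 15.9 40.9]
-30 275 [-36.4  38.7] [ 1.  24.1 39.2]
-20 280 [-37.5  38.8] [ 1.3 24.2 40.7]
-10 247 [-37.4  38.5] [-0.8 11.9 40. ]
0 394 [-37.1  38.3] [-0.3 10.  39.6]
10 334 [-38.   38.6] [ 0.5 19.1 40. ]
20 283 [-37.6  38.2] [-0.2 14.8 40.2]
30 274 [-38.1  38.6] [-0.6  4.4 40.6]
40 315 [-38.5  38. ] [-0.8  3.5 39.1]
50 323 [-37.4  38.1] [ 0.6  5.4 33.5]
60 320 [-38.2  38.1] [ 4.   8.3 35.6]
70 309 [-38.2  37.8] [ 6.9 10.6 37. ]
80 63 [-35.   36.9] [ 8.4 11.  14.7]
```

View pics/l.png

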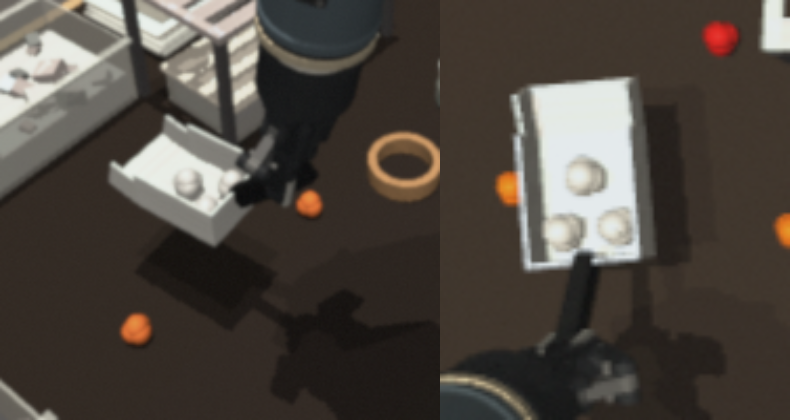

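The scoop is lifted and level. All three nuggets lie in it, at (583,177), (563,232) and (615,226) in the right panel, and the rim measurement matches the expected grip within 2 mm. Next I'll compute the moves to the front of the rack.

```bash
cat >> h.py <<'E'
from scipy.spatial.transform import Rotation as Ro
RT=np.array([[.982,.070,.175],[.068,-.998,.014],[.176,-.002,-.984]])   # tool when scoop level, yaw .0695
RST=Ro.from_euler('z',.0695).inv()*Ro.from_matrix(RT)                  # tool in scoop frame
XA=np.array([.9973,-.0738,0]);YA=np.array([.0738,.9973,0]);O=np.array([.7094,.0268,0])
def scoop_now():
    o=manip.get_obs();R=Ro.from_matrix(np.array(o['orientation']));p=np.array(o['tool_pos'])
    S=R*RST.inv();g=p-.019*R.as_matrix()[:,2]
    f=lambda v:g+S.apply(np.array(v)-[-.098,0,.083])
    return R,p,S,f
def plan(pt,world,yaw,pitch,n):
    "scoop-frame point pt to world pos; print constant per-row twists (n rows) in tool axes"
    R,p,S,f=scoop_now()
    S2=Ro.from_euler('z',yaw)*Ro.from_euler('y',pitch);R2=S2*RST
    g=np.array(world)-S2.apply(np.array(pt)-[-.098,0,.083]);p2=g+.019*R2.as_matrix()[:,2]
    rv=(R.inv()*R2).as_rotvec()
    print('now lip',rackf(f([.079,0,.012])),'pitch,yaw',np.round(S.as_euler('ZYX')[:2],3),'q',np.round(manip.get_obs()['q'],2),'t',manip.get_obs()['t'])
    print('tcp',p2.round(4),'per row rot',(rv/n).round(4))
    Rk=R;pk=p
    for k in range(n):
        pn=p+(p2-p)*(k+1)/n
        print(k,(Rk.inv().apply(pn-pk)*100).round(2));Rk=Rk*Ro.from_rotvec(rv/n);pk=pn
def rackf(w): w=w-O;return np.round([w@XA,w@YA,w[2]],4)
def rw(x,y,z): return O+x*XA+y*YA+[0,0,z]
LIP=[.079,0,.012]
E
python3 - <<'E'
from h import *
plan(LIP,rw(-.135,.10,.13),-.0738,.0,10)
E
```

```text
now lip [-0.1129  0.2879  0.1237] pitch,yaw [0.069 0.002] q [-0.66  0.38 -0.16  1.99  0.29  0.66 -2.51] t 5.05
tcp [0.409  0.1493 0.1823] per row rot [-0.0023  0.0002  0.0141]
0 [-0.45  1.58 -0.14]
1 [-0.43  1.59 -0.14]
2 [-0.41  1.59 -0.13]
3 [-0.39  1.6  -0.13]
4 [-0.36  1.61 -0.13]
5 [-0.34  1.61 -0.12]
6 [-0.32  1.62 -0.12]
7 [-0.29  1.62 -0.11]
8 [-0.27  1.62 -0.11]
9 [-0.25  1.63 -0.11]
```

Call:
apply_moves([
  {"x": -0.4,"y": 0.8,"z": -0.1,"rx": -0.002,"ry": 0,"rz": 0.014,"jaw": 1},
  {"x": -0.4,"y": 1.6,"z": -0.1,"rx": -0.002,"ry": 0,"rz": 0.014,"jaw": 1},
  {"x": -0.4,"y": 1.6,"z": -0.1,"rx": -0.002,"ry": 0,"rz": 0.014,"jaw": 1},
  {"x": -0.4,"y": 1.6,"z": -0.1,"rx": -0.002,"ry": 0,"rz": 0.014,"jaw": 1},
  {"x": -0.4,"y": 1.6,"z": -0.1,"rx": -0.002,"ry": 0,"rz": 0.014,"jaw": 1},
])

```text
t: 5.47
tool_pos: [0.4262, 0.236, 0.1768]
orientation: [[0.985, -0.002, 0.172], [-0.002, -1.0, 0.0], [0.172, -0.001, -0.985]]
ft_force: [0.9, 0.2, -3.4]
gripper_width: 0.144
grasp_force: 107.4
```

Call:
apply_moves([
  {"x": -0.3,"y": 1.6,"z": -0.1,"rx": -0.002,"ry": 0,"rz": 0.014,"jaw": 1},
  {"x": -0.3,"y": 1.6,"z": -0.1,"rx": -0.002,"ry": 0,"rz": 0.014,"jaw": 1},
  {"x": -0.3,"y": 1.6,"z": -0.1,"rx": -0.002,"ry": 0,"rz": 0.014,"jaw": 1},
  {"x": -0.3,"y": 1.6,"z": -0.1,"rx": -0.002,"ry": 0,"rz": 0.014,"jaw": 1},
  {"x": -0.3,"y": 1.6,"z": -0.1,"rx": -0.002,"ry": 0,"rz": 0.014,"jaw": 1},
])

```text
t: 5.88
tool_pos: [0.409, 0.1568, 0.1799]
orientation: [[0.982, -0.073, 0.173], [-0.073, -0.997, -0.008], [0.174, -0.005, -0.985]]
ft_force: [0.7, -0.2, -2.9]
gripper_width: 0.149
grasp_force: 107.4
```

Run:
```python
from h import *
plan(LIP,rw(-.118,-.075,.10),-.0738,.10,12)
```

```text
now lip [-0.1357  0.1076  0.1272] pitch,yaw [-0.073  0.002] q [-0.46  0.23 -0.11  2.23  0.24  0.56 -2.41] t 5.8833
tcp [ 0.4191 -0.0269  0.1694] per row rot [-0.0002 -0.0081  0.    ]
0 [0.18 1.52 0.11]
1 [0.18 1.52 0.11]
2 [0.18 1.52 0.11]
3 [0.18 1.52 0.11]
4 [0.18 1.52 0.11]
5 [0.18 1.52 0.11]
6 [0.18 1.52 0.11]
7 [0.19 1.52 0.11]
8 [0.19 1.52 0.1 ]
9 [0.19 1.52 0.1 ]
10 [0.19 1.52 0.1 ]
11 [0.19 1.52 0.1 ]
```

Call:
apply_moves([
  {"x": 0.2,"y": 1.5,"z": 0.1,"rx": 0,"ry": -0.008,"rz": 0,"jaw": 1},
  {"x": 0.2,"y": 1.5,"z": 0.1,"rx": 0,"ry": -0.008,"rz": 0,"jaw": 1},
  {"x": 0.2,"y": 1.5,"z": 0.1,"rx": 0,"ry": -0.008,"rz": 0,"jaw": 1},
  {"x": 0.2,"y": 1.5,"z": 0.1,"rx": 0,"ry": -0.008,"rz": 0,"jaw": 1},
  {"x": 0.2,"y": 1.5,"z": 0.1,"rx": 0,"ry": -0.008,"rz": 0,"jaw": 1},
])

```text
t: 6.3
tool_pos: [0.4144, 0.0813, 0.1763]
orientation: [[0.988, -0.072, 0.134], [-0.072, -0.997, -0.005], [0.134, -0.005, -0.991]]
ft_force: [-0.3, -0.3, -2.7]
gripper_width: 0.153
grasp_force: 107.5
```

Call:
apply_moves([
  {"x": 0.2,"y": 1.5,"z": 0.1,"rx": 0,"ry": -0.008,"rz": 0,"jaw": 1},
  {"x": 0.2,"y": 1.5,"z": 0.1,"rx": 0,"ry": -0.008,"rz": 0,"jaw": 1},
  {"x": 0.2,"y": 1.5,"z": 0.1,"rx": 0,"ry": -0.008,"rz": 0,"jaw": 1},
  {"x": 0.2,"y": 1.5,"z": 0.1,"rx": 0,"ry": -0.008,"rz": 0,"jaw": 1},
  {"x": 0.2,"y": 1.5,"z": 0.1,"rx": 0,"ry": -0.008,"rz": 0,"jaw": 1},
])

```text
t: 6.72
tool_pos: [0.4194, 0.0058, 0.1721]
orientation: [[0.993, -0.072, 0.095], [-0.073, -0.997, -0.002], [0.094, -0.005, -0.996]]
ft_force: [0.4, 0.2, -2.1]
gripper_width: 0.148
grasp_force: 107.5
```

Call:
apply_moves([
  {"x": 0.2,"y": 1.5,"z": 0.1,"rx": 0,"ry": -0.008,"rz": 0,"jaw": 1},
  {"x": 0.2,"y": 1.2,"z": 0.1,"rx": 0,"ry": -0.008,"rz": 0,"jaw": 1},
  {"x": 0,"y": 0.5,"z": 0,"rx": 0,"ry": 0,"rz": 0,"jaw": 1},
  {"x": 0,"y": 0,"z": 0,"rx": 0,"ry": 0,"rz": 0,"jaw": 1},
])

```text
t: 7.05
tool_pos: [0.4213, -0.0265, 0.1703]
orientation: [[0.994, -0.074, 0.079], [-0.074, -0.997, -0.002], [0.079, -0.004, -0.997]]
ft_force: [-0.2, 0.1, -2.6]
gripper_width: 0.15
grasp_force: 107.5
```

Run:
```python
from h import *
plan(LIP,rw(-.105,-.075,.073),-.0738,.10,2)
s=cam('side');t=cam('top')
cv2.imwrite('pics/p.png',np.hstack([cv2.resize(s['pixels'][130:310,170:370],(440,400)),cv2.resize(t['pixels'][100:280,200:350],(340,400))]))
P=np.vstack([rim(t,.08,.17,(.48,.625),(-.12,.07)),rim(s,.08,.17,(.48,.625),(-.12,.07))])
R,p,S,f=scoop_now();q=S.inv().apply(P-f([0,0,0]))*1000
for a in range(-50,90,20):
  w=(q[:,0]>a)&(q[:,0]<a+20)
  if w.sum()>5: print(a,w.sum(),np.percentile(q[w][:,1],[1,99]).round(1),np.percentile(q[w][:,2],[5,50,97]).round(1))
```

```text
now lip [-0.1157 -0.0744  0.1012] pitch,yaw [-0.074  0.098] q [ 0.03  0.25 -0.11  2.21  0.06  0.6  -1.76] t 7.05
tcp [ 0.432  -0.0279  0.1424] per row rot [-0.0012 -0.001  -0.0004]
0 [0.43 0.03 1.43]
1 [0.43 0.03 1.43]
-50 34 [13.7 37.5] [ 1.1 17.9 37.7]
-30 445 [-39.2  36.8] [-0.9 21.4 38.6]
-10 457 [-40.4  37.1] [-1.4  6.  37.3]
10 480 [-40.  37.] [-1.4 15.7 37.4]
30 408 [-40.3  36.5] [-1.7  2.5 38.1]
50 453 [-40.4  36.7] [ 0.5  5.6 33.3]
70 237 [-39.3  36.7] [ 5.7  8.8 33. ]
```

View pics/p.png

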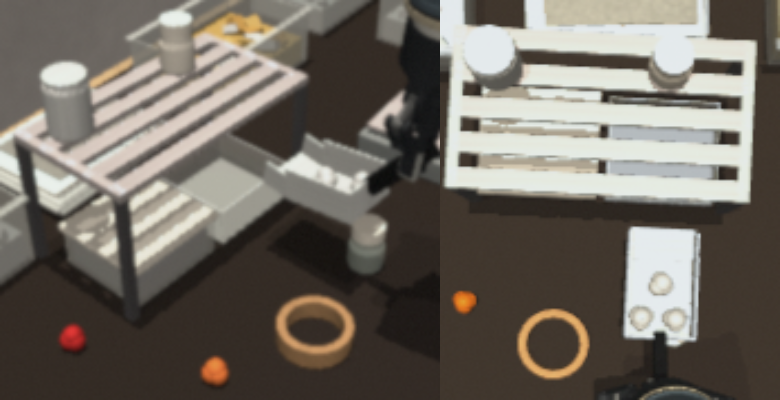

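The scoop is in front of the open tray and lined up with it in the top panel: scoop at (662,285), tray at (662,150). The nuggets are still at the rear of the scoop. I'll lower it, then enter.

Call:
apply_moves([
  {"x": 0.1,"y": 0,"z": 1.4,"rx": 0,"ry": 0,"rz": 0,"jaw": 1},
  {"x": 0.5,"y": 0,"z": 1.3,"rx": 0,"ry": 0,"rz": 0,"jaw": 1},
  {"x": 1,"y": 0,"z": 0.1,"rx": 0,"ry": 0,"rz": 0,"jaw": 1},
  {"x": 1,"y": 0,"z": 0.1,"rx": 0,"ry": 0,"rz": 0,"jaw": 1},
  {"x": 0,"y": 0,"z": 0,"rx": 0,"ry": 0,"rz": 0,"jaw": 1},
])

```text
t: 7.57
tool_pos: [0.4529, -0.0262, 0.1442]
orientation: [[0.994, -0.071, 0.082], [-0.071, -0.997, -0.0], [0.082, -0.005, -0.997]]
ft_force: [1.9, -0.3, -3.0]
gripper_width: 0.149
grasp_force: 107.4
```

Run:
```python
from h import *
plan(LIP,rw(-.045,-.073,.074),-.0738,.10,5)
```

```text
now lip [-0.084  -0.0711  0.0756] pitch,yaw [-0.07   0.095] q [ 0.03  0.33 -0.1   2.18  0.07  0.55 -1.77] t 7.5667
tcp [ 0.492  -0.0303  0.1434] per row rot [-0.0007 -0.001   0.0006]
0 [0.78 0.03 0.08]
1 [0.78 0.03 0.08]
2 [0.78 0.03 0.08]
3 [0.78 0.02 0.08]
4 [0.78 0.02 0.08]
```

Call:
apply_moves([
  {"x": 0.8,"y": 0,"z": 0.1,"rx": 0,"ry": 0,"rz": 0,"jaw": 1},
  {"x": 0.8,"y": 0,"z": 0.1,"rx": 0,"ry": 0,"rz": 0,"jaw": 1},
  {"x": 0.8,"y": 0.1,"z": 0.1,"rx": 0,"ry": 0,"rz": 0,"jaw": 1},
  {"x": 0.8,"y": 0.1,"z": 0.1,"rx": 0,"ry": 0,"rz": 0,"jaw": 1},
  {"x": 0.6,"y": 0,"z": 0,"rx": 0,"ry": 0,"rz": 0,"jaw": 1},
])

```text
t: 7.98
tool_pos: [0.489, -0.0319, 0.1425]
orientation: [[0.994, -0.072, 0.079], [-0.072, -0.997, -0.001], [0.079, -0.005, -0.997]]
ft_force: [0.7, -0.1, -3.6]
gripper_width: 0.151
grasp_force: 107.5
```

Run:
```python
from h import *
plan(LIP,rw(-.045,-.073,.074),-.0738,.40,10)
print();plan(LIP,rw(-.045,-.073,.070),-.0738,.70,15)
```

```text
now lip [-0.0477 -0.0744  0.0735] pitch,yaw [-0.072  0.098] q [ 0.04  0.38 -0.1   2.1   0.08  0.59 -1.75] t 7.9833
tcp [ 0.5199 -0.0324  0.1898] per row rot [-0.0003 -0.0302  0.0003]
0 [ 0.35 -0.02 -0.45]
1 [ 0.33 -0.02 -0.46]
2 [ 0.32 -0.02 -0.47]
3 [ 0.3  -0.02 -0.48]
4 [ 0.29 -0.02 -0.49]
5 [ 0.27 -0.02 -0.49]
6 [ 0.26 -0.02 -0.5 ]
7 [ 0.24 -0.02 -0.51]
8 [ 0.23 -0.02 -0.52]
9 [ 0.21 -0.02 -0.52]

now lip [-0.0477 -0.0744  0.0735] pitch,yaw [-0.072  0.098] q [ 0.04  0.38 -0.1   2.1   0.08  0.59 -1.75] t 7.9833
tcp [ 0.5603 -0.0353  0.2219] per row rot [-0.0002 -0.0402  0.0002]
0 [ 0.52 -0.01 -0.49]
1 [ 0.5  -0.01 -0.51]
2 [ 0.48 -0.01 -0.53]
3 [ 0.45 -0.01 -0.55]
4 [ 0.43 -0.01 -0.57]
5 [ 0.41 -0.01 -0.58]
6 [ 0.38 -0.01 -0.6 ]
7 [ 0.36 -0.01 -0.61]
8 [ 0.33 -0.01 -0.63]
9 [ 0.31 -0.01 -0.64]
10 [ 0.28 -0.01 -0.65]
11 [ 0.26 -0.01 -0.66]
12 [ 0.23 -0.01 -0.67]
13 [ 0.2  -0.01 -0.68]
14 [ 0.18 -0.01 -0.69]
```

Call:
apply_moves([
  {"x": 0.4,"y": 0,"z": -0.4,"rx": 0,"ry": -0.03,"rz": 0,"jaw": 1},
  {"x": 0.4,"y": 0,"z": -0.5,"rx": 0,"ry": -0.03,"rz": 0,"jaw": 1},
  {"x": 0.3,"y": 0,"z": -0.5,"rx": 0,"ry": -0.03,"rz": 0,"jaw": 1},
  {"x": 0.3,"y": 0,"z": -0.5,"rx": 0,"ry": -0.03,"rz": 0,"jaw": 1},
  {"x": 0.3,"y": 0,"z": -0.5,"rx": 0,"ry": -0.03,"rz": 0,"jaw": 1},
])

```text
t: 8.4
tool_pos: [0.5049, -0.033, 0.1672]
orientation: [[0.995, -0.072, -0.072], [-0.071, -0.997, 0.01], [-0.073, -0.005, -0.997]]
ft_force: [1.2, -0.1, -2.9]
gripper_width: 0.149
grasp_force: 107.6
```

Call:
apply_moves([
  {"x": 0.3,"y": 0,"z": -0.5,"rx": 0,"ry": -0.03,"rz": 0,"jaw": 1},
  {"x": 0.3,"y": 0,"z": -0.5,"rx": 0,"ry": -0.03,"rz": 0,"jaw": 1},
  {"x": 0.2,"y": 0,"z": -0.5,"rx": 0,"ry": -0.03,"rz": 0,"jaw": 1},
  {"x": 0.2,"y": 0,"z": -0.5,"rx": 0,"ry": -0.03,"rz": 0,"jaw": 1},
  {"x": 0.2,"y": 0,"z": -0.5,"rx": 0,"ry": -0.03,"rz": 0,"jaw": 1},
])

```text
t: 8.82
tool_pos: [0.5201, -0.0342, 0.1904]
orientation: [[0.973, -0.072, -0.22], [-0.069, -0.997, 0.02], [-0.221, -0.005, -0.975]]
ft_force: [0.3, -1.0, -3.0]
gripper_width: 0.146
grasp_force: 107.5
```

Run:
```python
from h import *
plan(LIP,rw(-.042,-.074,.070),-.0738,.70,10)
```

```text
now lip [-0.0446 -0.0742  0.0747] pitch,yaw [-0.07   0.399] q [ 0.06  0.51 -0.11  1.71  0.02  1.15 -1.69] t 8.8167
tcp [ 0.5632 -0.0366  0.2219] per row rot [-0.0002 -0.0301  0.0004]
0 [ 0.35 -0.01 -0.4 ]
1 [ 0.34 -0.01 -0.41]
2 [ 0.33 -0.01 -0.42]
3 [ 0.31 -0.01 -0.43]
4 [ 0.3  -0.01 -0.44]
5 [ 0.29 -0.01 -0.45]
6 [ 0.27 -0.01 -0.46]
7 [ 0.26 -0.01 -0.47]
8 [ 0.25 -0.01 -0.47]
9 [ 0.23 -0.01 -0.48]
```

Call:
apply_moves([
  {"x": 0.3,"y": 0,"z": -0.4,"rx": 0,"ry": -0.03,"rz": 0,"jaw": 1},
  {"x": 0.3,"y": 0,"z": -0.4,"rx": 0,"ry": -0.03,"rz": 0,"jaw": 1},
  {"x": 0.3,"y": 0,"z": -0.4,"rx": 0,"ry": -0.03,"rz": 0,"jaw": 1},
  {"x": 0.3,"y": 0,"z": -0.4,"rx": 0,"ry": -0.03,"rz": 0,"jaw": 1},
  {"x": 0.3,"y": 0,"z": -0.4,"rx": 0,"ry": -0.03,"rz": 0,"jaw": 1},
])

```text
t: 9.23
tool_pos: [0.5401, -0.0357, 0.2053]
orientation: [[0.929, -0.072, -0.362], [-0.065, -0.997, 0.031], [-0.364, -0.005, -0.932]]
ft_force: [0.7, 0.1, -2.6]
gripper_width: 0.147
grasp_force: 107.6
```

Call:
apply_moves([
  {"x": 0.3,"y": 0,"z": -0.5,"rx": 0,"ry": -0.03,"rz": 0,"jaw": 1},
  {"x": 0.3,"y": 0,"z": -0.5,"rx": 0,"ry": -0.03,"rz": 0,"jaw": 1},
  {"x": 0.3,"y": 0,"z": -0.5,"rx": 0,"ry": -0.03,"rz": 0,"jaw": 1},
  {"x": 0.2,"y": 0,"z": -0.5,"rx": 0,"ry": -0.03,"rz": 0,"jaw": 1},
  {"x": 0.2,"y": 0,"z": -0.5,"rx": 0,"ry": -0.03,"rz": 0,"jaw": 1},
])

```text
t: 9.65
tool_pos: [0.5624, -0.0374, 0.2225]
orientation: [[0.865, -0.072, -0.497], [-0.06, -0.997, 0.04], [-0.499, -0.005, -0.867]]
ft_force: [-1.0, 0.3, -3.0]
gripper_width: 0.151
grasp_force: 107.6
```

Call:
apply_moves([
  {"x": 0,"y": 0,"z": 0,"rx": 0,"ry": 0,"rz": 0,"jaw": 1},
  {"x": 0,"y": 0,"z": 0,"rx": 0,"ry": 0,"rz": 0,"jaw": 1},
  {"x": 0,"y": 0,"z": 0,"rx": 0,"ry": 0,"rz": 0,"jaw": 1},
  {"x": 0,"y": 0,"z": 0,"rx": 0,"ry": 0,"rz": 0,"jaw": 1},
  {"x": 0,"y": 0,"z": 0,"rx": 0,"ry": 0,"rz": 0,"jaw": 1},
])

```text
t: 10.07
tool_pos: [0.5613, -0.0372, 0.2228]
orientation: [[0.865, -0.072, -0.496], [-0.06, -0.997, 0.04], [-0.497, -0.005, -0.868]]
ft_force: [0.3, 0.1, -2.8]
gripper_width: 0.147
grasp_force: 107.6
```

Run:
```python
from h import *
plan(LIP,rw(-.042,-.074,.070),-.0738,.75,4)
s=cam('side');t=cam('top')
cv2.imwrite('pics/q.png',np.hstack([cv2.resize(s['pixels'][150:290,200:340],(400,400)),cv2.resize(t['pixels'][110:240,260:360],(308,400))]))
```

```text
now lip [-0.0434 -0.074   0.0712] pitch,yaw [-0.068  0.697] q [ 0.05  0.72 -0.09  1.3   0.    1.64 -1.67] t 10.0667
tcp [ 0.5709 -0.0371  0.2266] per row rot [-0.0002 -0.0132  0.0011]
0 [ 0.16 -0.02 -0.2 ]
1 [ 0.16 -0.02 -0.2 ]
2 [ 0.15 -0.02 -0.21]
3 [ 0.15 -0.02 -0.21]
```

View pics/q.png

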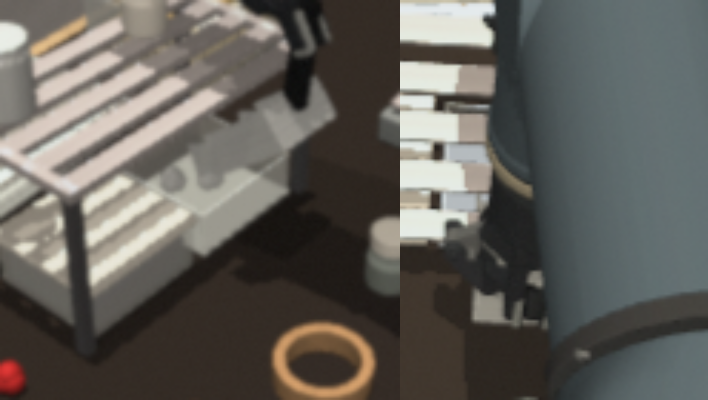

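The side panel shows two nuggets in the tray, at (172,180) and (210,175). The third isn't visible, so I'll tip slightly further and jiggle gently sideways.

Call:
apply_moves([
  {"x": 0.2,"y": 0,"z": -0.2,"rx": 0,"ry": -0.013,"rz": 0,"jaw": 1},
  {"x": 0.2,"y": 0,"z": -0.2,"rx": 0,"ry": -0.013,"rz": 0,"jaw": 1},
  {"x": 0,"y": 0.5,"z": 0,"rx": 0,"ry": 0,"rz": 0,"jaw": 1},
  {"x": 0,"y": -0.9,"z": 0,"rx": 0,"ry": 0,"rz": 0,"jaw": 1},
  {"x": 0,"y": 0.9,"z": 0,"rx": 0,"ry": 0,"rz": 0,"jaw": 1},
])

```text
t: 10.58
tool_pos: [0.567, -0.039, 0.2236]
orientation: [[0.852, -0.068, -0.519], [-0.054, -0.998, 0.043], [-0.521, -0.008, -0.854]]
ft_force: [0.4, 1.4, -2.4]
gripper_width: 0.148
grasp_force: 107.6
```

Call:
apply_moves([
  {"x": 0,"y": -0.9,"z": 0,"rx": 0,"ry": 0,"rz": 0,"jaw": 1},
  {"x": 0,"y": 0.4,"z": 0,"rx": 0,"ry": 0,"rz": 0,"jaw": 1},
  {"x": 0,"y": 0,"z": 0,"rx": 0,"ry": 0,"rz": 0,"jaw": 1},
  {"x": 0,"y": 0,"z": 0,"rx": 0,"ry": 0,"rz": 0,"jaw": 1},
  {"x": 0,"y": 0,"z": 0,"rx": 0,"ry": 0,"rz": 0,"jaw": 1},
])

```text
t: 11.0
tool_pos: [0.567, -0.0377, 0.224]
orientation: [[0.852, -0.072, -0.519], [-0.059, -0.997, 0.041], [-0.52, -0.005, -0.854]]
ft_force: [-0.2, -0.3, -2.1]
gripper_width: 0.15
grasp_force: 107.6
```

Run:
```python
from h import *
plan(LIP,rw(-.045,-.074,.075),-.0738,.1,10)
```

```text
now lip [-0.0418 -0.0741  0.0698] pitch,yaw [-0.068  0.724] q [ 0.05  0.75 -0.09  1.25  0.    1.69 -1.67] t 11.0
tcp [ 0.4919 -0.0313  0.1444] per row rot [-0.0002  0.0624  0.0003]
0 [-0.23 -0.01  1.07]
1 [-0.3  -0.01  1.06]
2 [-0.36 -0.01  1.03]
3 [-0.42 -0.01  1.01]
4 [-0.49 -0.01  0.98]
5 [-0.55 -0.01  0.95]
6 [-0.6  -0.01  0.91]
7 [-0.66 -0.01  0.87]
8 [-0.71 -0.01  0.83]
9 [-0.76 -0.01  0.79]
```

Call:
apply_moves([
  {"x": -0.2,"y": 0,"z": 1,"rx": 0,"ry": 0.062,"rz": 0,"jaw": 1},
  {"x": -0.3,"y": 0,"z": 1,"rx": 0,"ry": 0.062,"rz": 0,"jaw": 1},
  {"x": -0.4,"y": 0,"z": 1,"rx": 0,"ry": 0.062,"rz": 0,"jaw": 1},
  {"x": -0.5,"y": 0,"z": 1,"rx": 0,"ry": 0.062,"rz": 0,"jaw": 1},
  {"x": -0.5,"y": 0,"z": 1,"rx": 0,"ry": 0.062,"rz": 0,"jaw": 1},
])

```text
t: 11.42
tool_pos: [0.5288, -0.0348, 0.1859]
orientation: [[0.97, -0.072, -0.231], [-0.069, -0.997, 0.021], [-0.232, -0.005, -0.973]]
ft_force: [1.0, 0.1, -2.7]
gripper_width: 0.149
grasp_force: 107.7
```

Call:
apply_moves([
  {"x": -0.6,"y": 0,"z": 0.9,"rx": 0,"ry": 0.062,"rz": 0,"jaw": 1},
  {"x": -0.6,"y": 0,"z": 0.9,"rx": 0,"ry": 0.062,"rz": 0,"jaw": 1},
  {"x": -0.7,"y": 0,"z": 0.9,"rx": 0,"ry": 0.062,"rz": 0,"jaw": 1},
  {"x": -0.7,"y": 0,"z": 0.8,"rx": 0,"ry": 0.062,"rz": 0,"jaw": 1},
  {"x": -0.8,"y": 0,"z": 0.7,"rx": 0,"ry": 0.062,"rz": 0,"jaw": 1},
])

```text
t: 11.83
tool_pos: [0.49, -0.0318, 0.148]
orientation: [[0.995, -0.072, 0.076], [-0.072, -0.997, -0.0], [0.076, -0.005, -0.997]]
ft_force: [1.0, -0.1, -1.9]
gripper_width: 0.148
grasp_force: 107.6
```

Run:
```python
from h import *
plan(LIP,rw(-.125,-.074,.085),-.0738,.1,5)
```

```text
now lip [-0.0469 -0.0741  0.0785] pitch,yaw [-0.071  0.101] q [ 0.04  0.38 -0.1   2.08  0.07  0.61 -1.75] t 11.8333
tcp [ 0.4122 -0.0254  0.1544] per row rot [-0.0006  0.0002  0.0004]
0 [-1.55 -0.02 -0.25]
1 [-1.55 -0.02 -0.25]
2 [-1.55 -0.02 -0.25]
3 [-1.55 -0.01 -0.25]
4 [-1.55 -0.01 -0.25]
```

Call:
apply_moves([
  {"x": -1.5,"y": 0,"z": -0.2,"rx": 0,"ry": 0,"rz": 0,"jaw": 1},
  {"x": -1.5,"y": 0,"z": -0.2,"rx": 0,"ry": 0,"rz": 0,"jaw": 1},
  {"x": -1.5,"y": 0,"z": -0.2,"rx": 0,"ry": 0,"rz": 0,"jaw": 1},
  {"x": -1.5,"y": 0,"z": -0.2,"rx": 0,"ry": 0,"rz": 0,"jaw": 1},
  {"x": -0.8,"y": 0,"z": 0,"rx": 0,"ry": 0,"rz": 0,"jaw": 1},
])

```text
t: 12.25
tool_pos: [0.4204, -0.027, 0.1511]
orientation: [[0.995, -0.072, 0.072], [-0.072, -0.997, -0.001], [0.071, -0.004, -0.997]]
ft_force: [-0.4, 0.6, -2.5]
gripper_width: 0.15
grasp_force: 107.6
```

Call:
apply_moves([
  {"x": 0,"y": 0,"z": -1,"rx": 0,"ry": 0,"rz": 0,"jaw": 1},
  {"x": 0,"y": 0,"z": -1,"rx": 0,"ry": 0,"rz": 0,"jaw": 1},
  {"x": 0,"y": 0,"z": 0,"rx": 0,"ry": 0,"rz": 0,"jaw": 1},
])

```text
t: 12.5
tool_pos: [0.4218, -0.0269, 0.1722]
orientation: [[0.995, -0.072, 0.075], [-0.072, -0.997, -0.001], [0.075, -0.005, -0.997]]
ft_force: [1.8, -0.2, -1.6]
gripper_width: 0.148
grasp_force: 107.6
```

Run:
```python
from h import *
plan(LIP,rw(-.125,-.074,.085),-.0738,.1,1)
s=cam('side');t=cam('top')
cv2.imwrite('pics/r.png',np.hstack([cv2.resize(s['pixels'][150:270,210:350],(460,400)),cv2.resize(t['pixels'][120:260,260:340],(308,400))]))
```

```text
now lip [-0.1154 -0.0743  0.1026] pitch,yaw [-0.071  0.102] q [ 0.04  0.25 -0.11  2.2   0.06  0.61 -1.76] t 12.5
tcp [ 0.4122 -0.0254  0.1544] per row rot [-0.0031  0.0015  0.0018]
0 [-1.1  -0.08  1.71]
```

View pics/r.png

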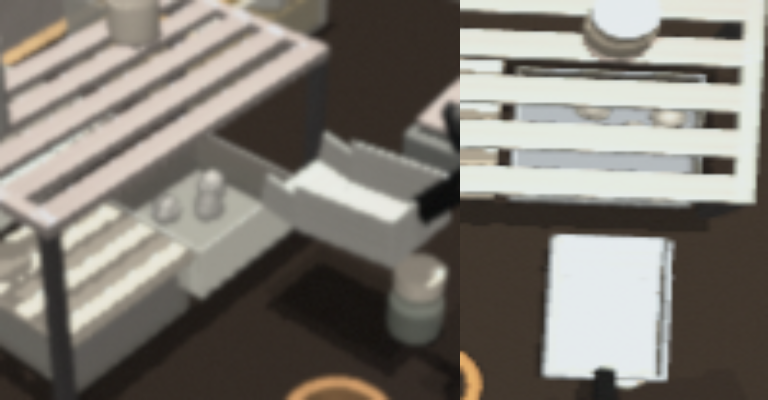

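The scoop is empty. Three nuggets lie in the open tray, at about (165,207), (208,202) and (210,180) in the side panel. Now to the scale.

Run:
```python
from h import *
plan(LIP,rw(-.118,-.27,.145),-.0738,0,10)
```

```text
now lip [-0.1159 -0.0743  0.1011] pitch,yaw [-0.071  0.103] q [ 0.04  0.25 -0.11  2.21  0.06  0.61 -1.76] t 12.6
tcp [ 0.3986 -0.2209  0.1973] per row rot [-0.0003  0.0103  0.0002]
0 [-0.07  1.95 -0.28]
1 [-0.06  1.95 -0.28]
2 [-0.06  1.95 -0.28]
3 [-0.06  1.95 -0.28]
4 [-0.06  1.95 -0.28]
5 [-0.05  1.95 -0.28]
6 [-0.05  1.95 -0.28]
7 [-0.05  1.95 -0.28]
8 [-0.04  1.95 -0.28]
9 [-0.04  1.95 -0.28]
```

Call:
apply_moves([
  {"x": -0.1,"y": 1.9,"z": -0.3,"rx": 0,"ry": 0.01,"rz": 0,"jaw": 1},
  {"x": -0.1,"y": 1.9,"z": -0.3,"rx": 0,"ry": 0.01,"rz": 0,"jaw": 1},
  {"x": -0.1,"y": 1.9,"z": -0.3,"rx": 0,"ry": 0.01,"rz": 0,"jaw": 1},
  {"x": -0.1,"y": 1.9,"z": -0.3,"rx": 0,"ry": 0.01,"rz": 0,"jaw": 1},
  {"x": 0,"y": 1.9,"z": -0.3,"rx": 0,"ry": 0.01,"rz": 0,"jaw": 1},
])

```text
t: 13.02
tool_pos: [0.4082, -0.1222, 0.1843]
orientation: [[0.99, -0.071, 0.122], [-0.071, -0.997, -0.004], [0.122, -0.005, -0.993]]
ft_force: [0.3, -0.2, -2.8]
gripper_width: 0.145
grasp_force: 107.7
```

Call:
apply_moves([
  {"x": 0,"y": 2,"z": -0.3,"rx": 0,"ry": 0.01,"rz": 0,"jaw": 1},
  {"x": 0,"y": 2,"z": -0.3,"rx": 0,"ry": 0.01,"rz": 0,"jaw": 1},
  {"x": 0,"y": 2,"z": -0.3,"rx": 0,"ry": 0.01,"rz": 0,"jaw": 1},
  {"x": 0,"y": 2,"z": -0.3,"rx": 0,"ry": 0.01,"rz": 0,"jaw": 1},
  {"x": 0,"y": 2,"z": -0.3,"rx": 0,"ry": 0.01,"rz": 0,"jaw": 1},
])

```text
t: 13.43
tool_pos: [0.3991, -0.222, 0.1987]
orientation: [[0.983, -0.072, 0.171], [-0.071, -0.997, -0.008], [0.171, -0.005, -0.985]]
ft_force: [1.0, 1.3, -2.2]
gripper_width: 0.149
grasp_force: 107.7
```

Run:
```python
from h import *
plan([0,0,0],[.5279,-.3146,.11],-.0738,0,6)
```

```text
now lip [-0.1177 -0.2706  0.1456] pitch,yaw [-0.072  0.005] q [ 0.53  0.23 -0.08  2.16 -0.09  0.6  -1.13] t 13.4333
tcp [ 0.4335 -0.3076  0.1743] per row rot [-0.0005  0.0008  0.0002]
0 [0.6  1.38 0.51]
1 [0.6  1.38 0.51]
2 [0.6  1.38 0.51]
3 [0.6  1.38 0.51]
4 [0.59 1.38 0.51]
5 [0.59 1.38 0.52]
```

Call:
apply_moves([
  {"x": 0.6,"y": 1.4,"z": 0.5,"rx": 0,"ry": 0.001,"rz": 0,"jaw": 1},
  {"x": 0.6,"y": 1.4,"z": 0.5,"rx": 0,"ry": 0.001,"rz": 0,"jaw": 1},
  {"x": 0.6,"y": 1.4,"z": 0.5,"rx": 0,"ry": 0.001,"rz": 0,"jaw": 1},
  {"x": 0.6,"y": 1.4,"z": 0.5,"rx": 0,"ry": 0.001,"rz": 0,"jaw": 1},
  {"x": 0.6,"y": 1.4,"z": 0.5,"rx": 0,"ry": 0.001,"rz": 0,"jaw": 1},
])

```text
t: 13.85
tool_pos: [0.4285, -0.2941, 0.1786]
orientation: [[0.982, -0.071, 0.176], [-0.071, -0.997, -0.008], [0.176, -0.005, -0.984]]
ft_force: [0.2, -0.2, -1.0]
gripper_width: 0.149
grasp_force: 107.7
```

Call:
apply_moves([
  {"x": 0.6,"y": 1.3,"z": 0.5,"rx": 0,"ry": 0,"rz": 0,"jaw": 1},
  {"x": 0,"y": 0,"z": 0,"rx": 0,"ry": 0,"rz": 0,"jaw": 1},
  {"x": 0,"y": 0,"z": 0,"rx": 0,"ry": 0,"rz": 0,"jaw": 1},
])

```text
t: 14.1
tool_pos: [0.4342, -0.3072, 0.1749]
orientation: [[0.982, -0.072, 0.176], [-0.072, -0.997, -0.008], [0.176, -0.005, -0.984]]
ft_force: [0.2, -0.1, -2.8]
gripper_width: 0.148
grasp_force: 107.8
```

Run:
```python
from h import *
plan([0,0,0],[.5279,-.3146,.052],-.0738,0,5)
s=cam('side');t=cam('top');R,p,S,f=scoop_now()
print('scoop origin',f([0,0,0]))
P=np.vstack([rim(t,.09,.17,(.46,.64),(-.38,-.25)),rim(s,.09,.17,(.46,.64),(-.38,-.25))])
q=S.inv().apply(P-f([0,0,0]))*1000
w=(q[:,2]<25)&(abs(q[:,1])<30)&(abs(q[:,0])<40);A=np.c_[q[w][:,:2],np.ones(w.sum())];print('floor plane',np.linalg.lstsq(A,q[w][:,2],rcond=None)[0],w.sum())
print(np.percentile(q,[1,99],axis=0))
```

```text
now lip [-0.0762 -0.3531  0.1226] pitch,yaw [-0.073  0.   ] q [ 0.65  0.36 -0.08  2.02 -0.11  0.61 -0.98] t 14.1
tcp [ 0.4335 -0.3076  0.1163] per row rot [-0.0007  0.      0.0001]
0 [-0.22  0.01  1.15]
1 [-0.22  0.01  1.15]
2 [-0.22  0.01  1.15]
3 [-0.22  0.01  1.15]
4 [-0.22  0.01  1.15]
scoop origin [ 0.52842787 -0.31264604  0.11108632]
floor plane [-0.01046165 -0.00090475  0.09103839] 649
[[-44.72821122 -40.16374938  -3.04921481]
 [ 81.0543886   38.75841407  39.07042074]]
```

Call:
apply_moves([
  {"x": -0.2,"y": 0,"z": 1.2,"rx": 0,"ry": 0,"rz": 0,"jaw": 1},
  {"x": -0.2,"y": 0,"z": 1.2,"rx": 0,"ry": 0,"rz": 0,"jaw": 1},
  {"x": -0.2,"y": 0,"z": 1.2,"rx": 0,"ry": 0,"rz": 0,"jaw": 1},
  {"x": -0.2,"y": 0,"z": 1.2,"rx": 0,"ry": 0.005,"rz": 0,"jaw": 1},
  {"x": -0.1,"y": 0,"z": 0.7,"rx": 0,"ry": 0.005,"rz": 0,"jaw": 1},
])

```text
t: 14.62
tool_pos: [0.4348, -0.3053, 0.1192]
orientation: [[0.98, -0.07, 0.186], [-0.07, -0.998, -0.008], [0.186, -0.005, -0.983]]
ft_force: [0.3, -0.5, -2.2]
gripper_width: 0.145
grasp_force: 107.8
```

Call:
apply_moves([
  {"x": 0,"y": 0,"z": 0.1,"rx": 0,"ry": 0,"rz": 0,"jaw": 1},
  {"x": 0,"y": 0,"z": 0,"rx": 0,"ry": 0,"rz": 0,"jaw": 1},
  {"x": 0,"y": 0,"z": 0,"rx": 0,"ry": 0,"rz": 0,"jaw": 1},
])

```text
t: 14.87
tool_pos: [0.4355, -0.3063, 0.1195]
orientation: [[0.98, -0.071, 0.187], [-0.071, -0.997, -0.009], [0.187, -0.004, -0.982]]
ft_force: [-0.1, -0.0, -0.9]
gripper_width: 0.147
grasp_force: 107.8
```

Call:
apply_moves([
  {"x": 0,"y": 0,"z": 0.15,"rx": 0,"ry": 0,"rz": 0,"jaw": 1},
  {"x": 0,"y": 0,"z": 0,"rx": 0,"ry": 0,"rz": 0,"jaw": 1},
  {"x": 0,"y": 0,"z": 0,"rx": 0,"ry": 0,"rz": 0,"jaw": 1},
])

```text
t: 15.12
tool_pos: [0.4357, -0.3065, 0.1178]
orientation: [[0.98, -0.071, 0.187], [-0.071, -0.997, -0.009], [0.187, -0.004, -0.982]]
ft_force: [-0.2, 0.4, -1.7]
gripper_width: 0.149
grasp_force: 107.8
```

Call:
apply_moves([
  {"x": 0,"y": 0,"z": 0.15,"rx": 0,"ry": 0,"rz": 0,"jaw": 1},
  {"x": 0,"y": 0,"z": 0,"rx": 0,"ry": 0,"rz": 0,"jaw": 1},
  {"x": 0,"y": 0,"z": 0,"rx": 0,"ry": 0,"rz": 0,"jaw": 1},
])

```text
t: 15.37
tool_pos: [0.4358, -0.3064, 0.1159]
orientation: [[0.98, -0.072, 0.186], [-0.071, -0.997, -0.009], [0.186, -0.005, -0.982]]
ft_force: [0.1, 0.1, -2.1]
gripper_width: 0.149
grasp_force: 107.8
```

Call:
apply_moves([
  {"x": 0,"y": 0,"z": 0.1,"rx": 0,"ry": 0,"rz": 0,"jaw": 1},
  {"x": 0,"y": 0,"z": 0,"rx": 0,"ry": 0,"rz": 0,"jaw": 1},
  {"x": 0,"y": 0,"z": 0,"rx": 0,"ry": 0,"rz": 0,"jaw": 1},
])

```text
t: 15.62
tool_pos: [0.4359, -0.3064, 0.1149]
orientation: [[0.98, -0.071, 0.186], [-0.071, -0.997, -0.009], [0.186, -0.005, -0.982]]
ft_force: [-0.7, -1.0, -2.0]
gripper_width: 0.148
grasp_force: 107.8
```

Run:
```python
from h import *
s=cam('side');t=cam('top');R,p,S,f=scoop_now()
print('scoop origin',f([0,0,0]),manip.get_obs()['ft_force'])
P=np.vstack([rim(t,.03,.12,(.46,.64),(-.38,-.25)),rim(s,.03,.12,(.46,.64),(-.38,-.25))])
S=Ro.from_euler('z',-.0725);q=S.inv().apply(P-[.529,-.3125,.048])*1000
w=(q[:,2]<25)&(abs(q[:,1])<30)&(abs(q[:,0])<40);A=np.c_[q[w][:,:2],np.ones(w.sum())];print('floor plane',np.linalg.lstsq(A,q[w][:,2],rcond=None)[0],w.sum())
```

```text
scoop origin [ 0.53109951 -0.31314277  0.05175255] [ 0.06375818  0.20868938 -2.68059798]
floor plane [6.69312685e-03 3.25729881e-03 4.02495969e+00] 590
```

Floor reads about 4 mm on a 3 mm nominal, so roughly 1 mm is left. I'll step down to contact.

Call:
apply_moves([
  {"x": 0,"y": 0,"z": 0.1,"rx": 0,"ry": 0,"rz": 0,"jaw": 1},
  {"x": 0,"y": 0,"z": 0,"rx": 0,"ry": 0,"rz": 0,"jaw": 1},
  {"x": 0,"y": 0,"z": 0,"rx": 0,"ry": 0,"rz": 0,"jaw": 1},
])

```text
t: 15.97
tool_pos: [0.4361, -0.3064, 0.114]
orientation: [[0.98, -0.071, 0.186], [-0.071, -0.997, -0.009], [0.186, -0.005, -0.982]]
ft_force: [0.1, 1.2, -1.8]
gripper_width: 0.15
grasp_force: 107.8
```

Call:
apply_moves([
  {"x": 0,"y": 0,"z": 0.05,"rx": 0,"ry": 0,"rz": 0,"jaw": 1},
  {"x": 0,"y": 0,"z": 0,"rx": 0,"ry": 0,"rz": 0,"jaw": 1},
  {"x": 0,"y": 0,"z": 0,"rx": 0,"ry": 0,"rz": 0,"jaw": 1},
])

```text
t: 16.22
tool_pos: [0.4363, -0.3065, 0.1137]
orientation: [[0.98, -0.071, 0.187], [-0.071, -0.997, -0.009], [0.187, -0.005, -0.982]]
ft_force: [-0.3, -0.6, 0.7]
gripper_width: 0.149
grasp_force: 108.6
```

Call:
apply_moves([
  {"x": 0,"y": 0,"z": 0.05,"rx": 0,"ry": 0,"rz": 0,"jaw": 1},
  {"x": 0,"y": 0,"z": 0,"rx": 0,"ry": 0,"rz": 0,"jaw": 1},
  {"x": 0,"y": 0,"z": 0,"rx": 0,"ry": 0,"rz": 0,"jaw": 1},
])

```text
t: 16.47
tool_pos: [0.4364, -0.3066, 0.1135]
orientation: [[0.98, -0.072, 0.187], [-0.071, -0.997, -0.009], [0.187, -0.004, -0.982]]
ft_force: [-3.6, 1.2, 6.6]
gripper_width: 0.147
grasp_force: 109.5
```

Call:
apply_moves([
  {"x": 0,"y": 0,"z": 0,"rx": 0,"ry": 0,"rz": 0,"jaw": 0.6},
  {"x": 0,"y": 0,"z": 0,"rx": 0,"ry": 0,"rz": 0,"jaw": 0.4},
  {"x": 0,"y": 0,"z": 0,"rx": 0,"ry": 0,"rz": 0,"jaw": 0},
  {"x": 0,"y": 0,"z": 0,"rx": 0,"ry": 0,"rz": 0,"jaw": -0.5},
  {"x": 0,"y": 0,"z": 0,"rx": 0,"ry": 0,"rz": 0,"jaw": -1},
], grip_force=20)

```text
t: 16.88
tool_pos: [0.4364, -0.3065, 0.113]
orientation: [[0.98, -0.071, 0.186], [-0.071, -0.997, -0.009], [0.187, -0.005, -0.982]]
ft_force: [0.4, 0.3, -1.1]
gripper_width: 0.714
grasp_force: 0.0
```

Call:
apply_moves([
  {"x": 0,"y": 0,"z": 0,"rx": 0,"ry": 0,"rz": 0,"jaw": -1},
  {"x": 0,"y": 0,"z": 0,"rx": 0,"ry": 0,"rz": 0,"jaw": -1},
  {"x": 0,"y": 0,"z": 0,"rx": 0,"ry": 0,"rz": 0,"jaw": -1},
  {"x": 0,"y": 0,"z": 0,"rx": 0,"ry": 0,"rz": 0,"jaw": -1},
  {"x": 0,"y": 0,"z": -1,"rx": 0,"ry": 0,"rz": 0,"jaw": -1},
])

```text
t: 17.3
tool_pos: [0.434, -0.3058, 0.1218]
orientation: [[0.98, -0.071, 0.185], [-0.071, -0.997, -0.007], [0.185, -0.006, -0.983]]
ft_force: [-0.5, 0.4, 0.3]
gripper_width: 0.999
grasp_force: 0.0
```

Call:
apply_moves([
  {"x": 0,"y": 0,"z": -2,"rx": 0,"ry": 0,"rz": 0,"jaw": -1},
  {"x": 0,"y": 0,"z": -3,"rx": 0,"ry": 0,"rz": 0,"jaw": -1},
  {"x": 0,"y": 0,"z": -3,"rx": 0,"ry": 0,"rz": 0,"jaw": -1},
  {"x": 0,"y": 0,"z": -3,"rx": 0,"ry": 0,"rz": 0,"jaw": -1},
  {"x": 0,"y": 0,"z": 0,"rx": 0,"ry": 0,"rz": 0,"jaw": -1},
])

```text
t: 17.72
tool_pos: [0.4149, -0.307, 0.237]
orientation: [[0.979, -0.073, 0.193], [-0.071, -0.997, -0.014], [0.193, -0.0, -0.981]]
ft_force: [0.9, -0.5, -1.0]
gripper_width: 1.004
grasp_force: 0.0
```

Run:
```python
from h import *
s=cam('side');t=cam('top');print(manip.get_obs()['tool_pos'],manip.get_obs()['gripper_width'],manip.get_obs()['ft_force'])
P=np.vstack([rim(t,.03,.12,(.46,.64),(-.38,-.25)),rim(s,.03,.12,(.46,.64),(-.38,-.25))])
S=Ro.from_euler('z',-.0725);q=S.inv().apply(P-[.5279,-.3146,.048])*1000
w=(q[:,2]<20)&(abs(q[:,1])<30)&(abs(q[:,0])<38);A=np.c_[q[w][:,:2],np.ones(w.sum())];print('floor plane',np.linalg.lstsq(A,q[w][:,2],rcond=None)[0],w.sum())
w=q[:,2]>20;print('walls',cv2.minAreaRect(q[w][:,:2].astype(np.float32)))
cv2.imwrite('pics/z.png',np.hstack([cv2.resize(s['pixels'][130:270,210:430],(440,280)),cv2.resize(t['pixels'][110:280,220:440],(360,280))]))
```

```text
[ 0.41420594 -0.30579673  0.23269841] 0.9977961934676013 [ 0.30209582 -0.18894612 -0.04326956]
floor plane [-0.00582552  0.00276801  2.307755  ] 586
walls ((8.820442199707031, 1.7796363830566406), (150.4577178955078, 81.79471588134766), 0.32253533601760864)
```

View pics/z.png

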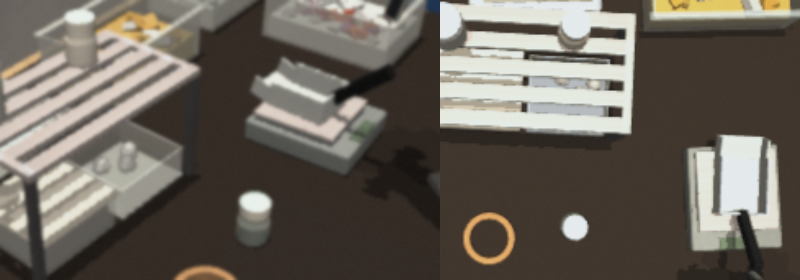

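The scoop stands flat and centred on the scale platform at (742,175). Its tilt is under 0.01 rad and it is a few millimetres off centre. The nuggets remain in the tray at (100,165) and (127,155), and the jar and tape are undisturbed. Handing in.

```bash
python3 -c "
from h import *
print(manip.job_done())"
```

```text
the job is handed in; nothing more can be done
None
```

I poured all three nuggets into the open tray, stood the empty scoop upright on the middle of the scale platform, let go and handed the job in at about 18 s; no verdict came back.

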